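# Clear the draining ledge and hang the bin's liner frame on its bar

## Robot

A 7-joint arm with a two-finger parallel gripper is mounted at the origin on the work surface. World frame = base frame: x ahead of the robot, y to its left, z up, the work surface at z = 0. Lengths are in m, angles in rad, forces in N, time in s.
With the tool pointing down it reaches from about 0.4 to 0.85 m from the base axis. Payload 10.4 kg.
Tool frame: the origin (TCP) lies midway between the tips of the shut fingers; the grasp point (between the pads) lies r.grip_point_offset behind it (r.grip_point_offset is the distance from the TCP to the grasp point, in m); z points along the fingers, y is the line along which they close (so a half turn about z gives the same grasp; the last joint's range is limited). The gripper opens to 87 mm and grips with 3 to 60 N. Pads are 19 mm wide; open, the fingers measure 117 mm over their backs; the gripper's body (75 mm by 190 mm) begins 51 mm behind the grasp point.
Start: joints at [1.127, 0.332, -0.065, 1.46, 0.022, 1.35, -0.088], TCP at [0.255, -0.57, 0.223] pointing down, gripper open.
Joint ranges: [-2.6, 2.6], [-0.5, 2.12], [-1.47, 1.34], [0.16, 2.42], [-1.27, 4.41], [0.06, 2.06], [-2.6, 2.6]. Speed limits (rad/s): [2.22, 2.22, 2.79, 2.79, 3.14, 3.14, 3.14].

## Interface

Orientations are given as a unit quaternion [x, y, z, w].
In Python, from bench import r gives the robot as it stands.
- The arm moves only by the tool play_rows, never from a script. Its arguments are lists of equal length, an entry for each row: "claw": the closure, from 0 (fully open) to 1 (shut); "delta_pos": the shift along the tool's x, y, z scaled (see below), a list of three; "delta_rot": the turn, a rotation vector about the tool's x, y, z scaled (see below), a list of three. A call has 1 to 8 rows; each row shifts and turns the commanded pose from where the row before left it, along the tool's axes as they then stand; what a row does not reach is not made up. The controller multiplies each number of a shift by 200 mm and each number of a turn by pi rad. A row lasts 1/10 s, in which the tool goes at most 50 mm and 8.59 degrees, less where a joint would pass 70% of its speed; a pose out of reach is approached as far as the arm can. A call with a number of a shift or a turn outside -1 to 1 is refused whole. A call with a gripper value outside its range is refused whole. The fingers move at their own pace and stop on an object; "squeeze" is the grip in N (left out, the last holds). Time passes only in rows, so rows that do not move let the fingers close. It gives the time, the measured TCP pose, the force, the opening and the grip force at its end, in the units of the state.
- r.read_state(): the state, without advancing time (a new reading comes with each control period).
- r.camera(name): name is "scene" or "side" or "wrist"; returns a dict with "pixels" (384x512x3 uint8, red, green, blue), "camera_matrix" (3x3 intrinsics, pixels), "cam_to_world" (4x4, takes a point from camera to world coordinates); the wrist camera has in their place "hand_eye" (4x4, takes a point from camera to tool coordinates, whose origin is the TCP and whose axes are the flange's). Camera axes: x right, y up, looking along -z (the intrinsics and any distortion apply to the point x, -y, -z); pixel columns grow to the right and rows downward; lengths in m; the calibration is good to about 2 mm. A picture is of the moment at which its call begins: read the wrist's pose just before it. There is no depth.
- r.close_job(): hands the job in; it is judged then, once.
The state is a dict: "time": time; "joint_positions": joint angles; "joint_vel": joint speeds; "joint_torque": joint torques, N m; "ee_pos": TCP position; "eef_rot": TCP orientation; "ft_force": force on the tool from outside, world axes, zero at the start; "torque": the same for the moment, N m; "width": finger opening in m; "grip_force": force on a finger pad.
Only numpy, scipy, OpenCV 4.12 (cv2) and the standard library are available. Lean on these libraries where they do the work, as an engineer would, in place of code of your own. Each camera call takes 0.05 s, during which the arm holds its last target. There are 200 camera calls.

## Task

Clear the draining ledge: stack its two closed cardboard boxes squarely on top of the big box on the bench, the larger of the two first and the smaller on top of it, centred and with their long sides parallel. Then slide the grey bin-liner frame along the ledge, without lifting it off, so that it threads over the free end of the bar, slips off the end of the ledge and hangs freely on the bar by its gabled top. Leave the tomato tin, the bottle and the spice jar where they stand, and do not shove the big box about.

Things in the scene. Friction and masses are not known exactly. Their poses are not given: they have to be found in the camera images.
- rack: Fixed rack. Origin on the bench under the centre of its ledge; y along the ledge towards the bar, x away from the robot, z up. Ledge 150 (x) by 360 mm (y), top at z = 60 mm, ends at y = -180 and +180; open but for a lip at the far side (x = 69 to 75), 12 mm above the ledge. A post 22 by 16 mm, 115 mm tall, at x = 0, y = 368 carries the bar's far end. Below the bar only a strip 6 mm high.
- bar: Horizontal round steel bar, 10 mm thick, fixed to the rack. Origin at the centre of its free end, level with the ledge's end (rack x = 0, y = 180, z = 100 mm: axis 40 mm above the ledge top). It runs 180 mm along its +y (the rack's y) to the post.
- frame: Loose grey plastic loop standing upright on the ledge's end away from the bar: 110 mm wide (x), 45 deep (y, the way through it), 65 high at the middle. Origin at the centre of its underside. Bottom beam 24 mm high, cheeks 14 mm thick (opening 82 wide), gabled top 7 mm thick, sloping 15 deg; its underside 57 mm above the origin in the middle, 46 at the cheeks. 0.14 kg.
- big_box: Largest closed cardboard box, 90 (x) by 76 (y) by 44 mm (z), loose and heavy (0.7 kg), standing alone on the bench between ledge and robot; the base of the column. Origin at the centre of its underside.
- mid_box: Middle closed cardboard box, 74 (x) by 62 (y) by 40 mm (z), 0.18 kg, standing on the ledge between frame and bar. Origin at the centre of its underside.
- small_box: Smallest closed cardboard box, 60 (x) by 46 (y) by 32 mm (z), 0.11 kg, standing on the ledge between frame and bar (either of the two boxes may be nearer the bar). Origin at the centre of its underside.
- tomato_tin: Bystander: upright ribbed steel tin, 74 mm in diameter, 108 mm tall, beyond the bar. Origin at the centre of its underside.
- pet_bottle: Bystander: upright clear bottle, 64 mm in diameter, 220 mm tall, beyond the ledge's lip. Origin at the centre of its underside.
- spice_jar: Bystander: glass jar with black cap, 44 mm in diameter, 100 mm tall, on the bench beside the big box. Origin at the centre of its underside.

How it is judged:
On the way, in this order (a step that is already met when the one before it is completed fails the run):
1. the middle box is stacked squarely on the big box and let go (horizontal distance between mid_box and big_box below 0.01 m and angle between the x axis of mid_box and the x axis of big_box, either way round below 0.17 rad and z of mid_box in the frame of big_box between 0.04 and 0.048 m and contact force between mid_box and the fingers below 0.1 N), for 0.2 s.
2. the small box is stacked squarely on the middle box and let go (all of step 1 and horizontal distance between small_box and mid_box below 0.01 m and angle between the x axis of small_box and the x axis of mid_box, either way round below 0.17 rad and z of small_box in the frame of mid_box between 0.036 and 0.044 m and contact force between small_box and the fingers below 0.1 N), for 0.2 s.
3. the frame hangs on the bar, clear of the ledge (y of frame in the frame of rack between 0.2055 and 0.345 m and z of frame in the frame of rack between 0.025 and 0.056 m and contact force between frame and bar above 0.3 N and angle between frame's own z axis and vertical below 0.5 rad), for 0.2 s.
At the end, for the whole second after the job is handed in: The middle box rests on the big box and the small box on the middle one, each centred within 10 mm and with long sides parallel within 10 degrees; the frame hangs on the bar, wholly past the end of the ledge and lower than it stood, leaning less than 29 degrees; all are at rest and released (all of step 2 and all of step 3 and linear speed of each of frame, mid_box, small_box, big_box below 0.03 m/s); the robot touches nothing.
It fails at once if the frame is lifted more than 25 mm off the ledge (z of frame in the frame of rack above 0.085 m).
It fails at once if the big box is shoved more than 30 mm (distance of big_box from where it was at the start of the episode above 0.03 m).
It fails at once if the tomato tin is moved more than 30 mm or tipped (distance of tomato_tin from where it was at the start of the episode above 0.03 m or angle between tomato_tin's own z axis and vertical above 0.4 rad).
It fails at once if the PET bottle is moved more than 30 mm or tipped (distance of pet_bottle from where it was at the start of the episode above 0.03 m or angle between pet_bottle's own z axis and vertical above 0.4 rad).
It fails at once if the spice jar is moved more than 30 mm or tipped (distance of spice_jar from where it was at the start of the episode above 0.03 m or angle between spice_jar's own z axis and vertical above 0.4 rad).
It also fails if it takes over 72 s, if anything falls off the work surface, if the arm or the gripper's body presses on something with over 40 N, if the wrist force passes 120 N, or if a joint passes its speed limit or range.

## Working session

There is one attempt and no reset: what is moved stays moved. The work goes in short steps, Python scripts to look and compute and a tool call to move; the robot and the scene stay as the last step left them, time stands still between calls to the robot, and variables do not carry over. Pictures are saved under pics/ and viewed, at most 10 in all, crops included, and the job is handed in when it is done.

Besides the shell and the picture viewer there is one more tool, called after "Request:" as name(argument=value, ...), one argument or row to a line, values as JSON. play_rows: Moves the arm, as the interface text tells. Shifts and turns lie within -1 to 1; 1 stands for 200 mm of shift or pi rad of turn. Its arguments: {"type":"object","properties":{"claw":{"type":"array"},"delta_pos":{"type":"array"},"delta_rot":{"type":"array"},"squeeze":{"type":"number"}},"required":["claw","delta_pos","delta_rot"]}

```bash
mkdir -p pics; ls; python3 - <<'E'
from bench import r
import cv2,numpy as np
s=r.read_state();print({k:np.round(v,4).tolist() for k,v in s.items()}, r.grip_point_offset)
for n in("scene","side","wrist"):
    c=r.camera(n);cv2.imwrite(f"pics/{n}0.png",c["pixels"][:,:,::-1])
    print(n,c["camera_matrix"].tolist(),np.round(c.get("cam_to_world",c.get("hand_eye")),4).tolist(),[k for k in c])
E
```

```text
pics
{'time': 0.0, 'joint_positions': [1.1274, 0.3329, -0.0647, 1.4609, 0.0216, 1.3499, -0.0885], 'joint_vel': [0.0006, -0.0006, 0.0022, 0.0015, -0.0012, -0.0001, 0.001], 'joint_torque': [-0.0009, -62.3253, 0.0241, -38.9899, -0.0615, 0.0398, 0.0002], 'ee_pos': [0.2551, -0.5701, 0.2217], 'eef_rot': [0.9779, 0.2089, -0.0002, -0.0007], 'ft_force': [1.0277, -0.4878, -0.4249], 'torque': [-0.0278, -0.0411, 0.0107], 'grip_force': 0.0, 'width': 0.0871} 0.0187
scene [[353.26304818139073, 0.0, 249.22181334704993], [0.0, 353.26304818139073, 190.29806896478883], [0.0, 0.0, 1.0]] [[-0.5167, -0.628, 0.582, 1.0736], [0.8561, -0.3693, 0.3615, 0.3257], [-0.0121, 0.685, 0.7285, 0.7226], [0.0, 0.0, 0.0, 1.0]] ['pixels', 'camera_matrix', 'cam_to_world']
side [[419.0900196321206, 0.0, 251.29899717118832], [0.0, 419.0900196321206, 189.77281609463626], [0.0, 0.0, 1.0]] [[-0.8869, 0.2653, -0.3782, 0.2875], [-0.4616, -0.4776, 0.7475, 0.5742], [0.0177, 0.8375, 0.5461, 0.5198], [0.0, 0.0, 0.0, 1.0]] ['pixels', 'camera_matrix', 'cam_to_world']
wrist [[285.92942858835494, 0.0, 253.5510058190392], [0.0, 285.92942858835494, 193.71345424635675], [0.0, 0.0, 1.0]] [[0.0, 0.9547, 0.2974, 0.0821], [1.0, -0.0003, 0.001, 0.0004], [0.001, 0.2974, -0.9547, -0.1617], [0.0, 0.0, 0.0, 1.0]] ['pixels', 'camera_matrix', 'hand_eye']
```

View pics/scene0.png

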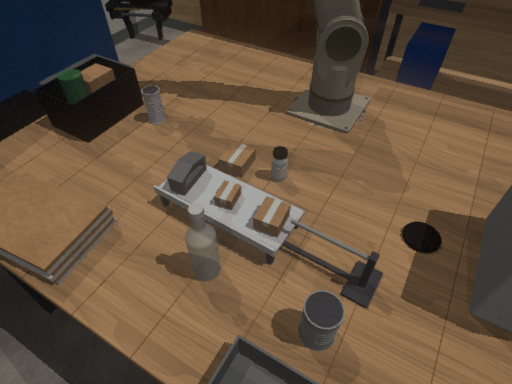

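View pics/side0.png

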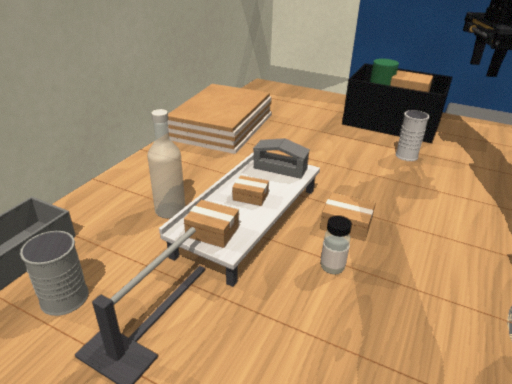

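The scene view shows the frame at about (187,173), small box (228,195), mid box (272,215) next to the bar, big box (238,160), jar (280,165), bottle (203,245) and tin (320,320). The side view agrees, with the bar's free end near (193,232). I'll enlarge both for corners.

```bash
python3 - <<'E'
import cv2
for n,(x,y,w,h),f in(("scene",(150,140,160,120),5),("side",(155,130,230,160),3.45)):
    c=cv2.imread(f"pics/{n}0.png")[y:y+h,x:x+w];cv2.imwrite(f"pics/{n}0c.png",cv2.resize(c,None,fx=f,fy=f,interpolation=cv2.INTER_CUBIC))
E
```

```text
(no output)
```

View pics/scene0c.png

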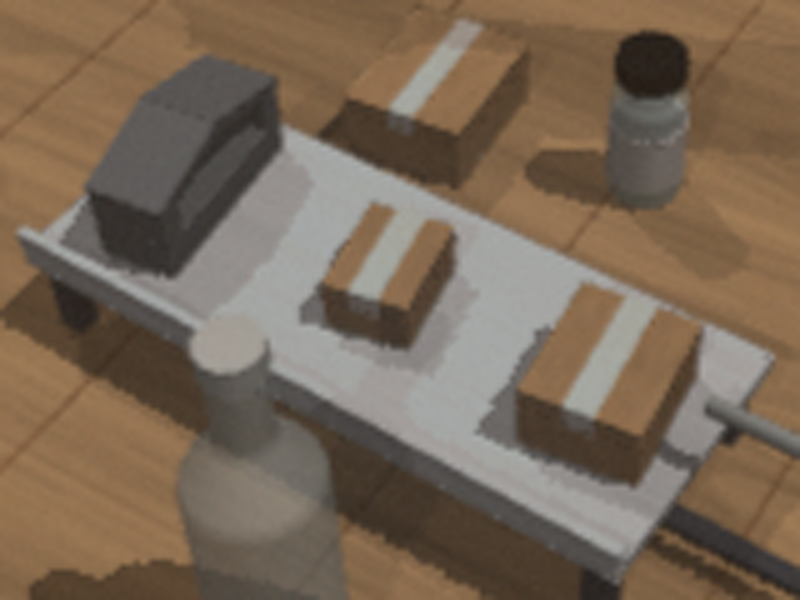

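View pics/side0c.png

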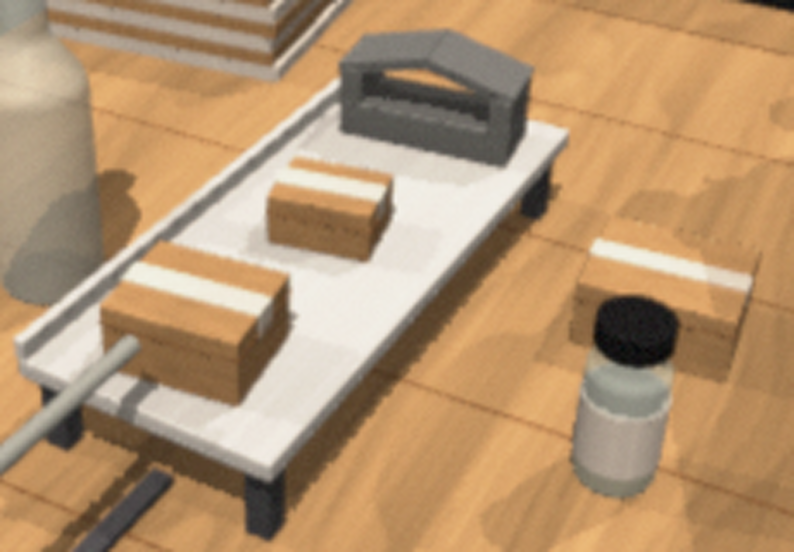

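```bash
cat > h.py <<'E'
import numpy as np, cv2
from scipy.optimize import least_squares
K={'scene':(353.263,249.222,190.298),'side':(419.09,251.299,189.773)}
T={'scene':np.array([[-0.5167,-0.628,0.582,1.0736],[0.8561,-0.3693,0.3615,0.3257],[-0.0121,0.685,0.7285,0.7226],[0,0,0,1]]),
'side':np.array([[-0.8869,0.2653,-0.3782,0.2875],[-0.4616,-0.4776,0.7475,0.5742],[0.0177,0.8375,0.5461,0.5198],[0,0,0,1]])}
def proj(n,P):
    T_=T[n] if isinstance(n,str) else n[1]; f,cx,cy=K[n] if isinstance(n,str) else n[0]
    p=(np.asarray(P)-T_[:3,3])@T_[:3,:3]
    return np.stack([cx+f*p[...,0]/-p[...,2], cy-f*p[...,1]/-p[...,2]],-1)
def place(q,L):
    c,s=np.cos(q[2]),np.sin(q[2]);L=np.asarray(L,float)
    return np.stack([q[0]+c*L[:,0]-s*L[:,1],q[1]+s*L[:,0]+c*L[:,1],L[:,2]],-1)
def fit(obs,q0,soft=2):
    # obs: list of (cam, local xyz with world z, pixel)
    def f(q): return np.concatenate([proj(n,place(q,[l]))[0]-np.array(p) for n,l,p in obs])
    s=least_squares(f,q0,loss='soft_l1',f_scale=soft,x_scale=[.01,.01,.03]); return s.x,f(s.x).reshape(-1,2)
E
cat > m.py <<'E'
from h import *
C={'scene':(150,140,5),'side':(155,130,3.45)}
def u(n,p): x,y,f=C[n]; return ((p[0]+.5)/f-.5+x,(p[1]+.5)/f-.5+y)
def O(d,z0=0):
    return [(n,(a/1e3,b/1e3,(c+z0)/1e3),u(n,(px,py))) for n,l in d.items() for a,b,c,px,py in l]
def go(name,obs,q0=(.5,0,0)):
    best=min((fit(obs,(*q0[:2],q0[2]+a)) for a in np.arange(0,6.28,.6)),key=lambda t:np.abs(t[1]).sum())
    q,e=best;q[2]=(q[2]+np.pi)%(2*np.pi)-np.pi;print(name,np.round(q,4),'res',np.round(e,1).tolist());return q
rk=go('rack',O({'scene':[(-75,180,60,774,355),(75,180,72,625,560),(75,-180,72,20,232)],'side':[(-75,180,60,270,468),(75,180,72,20,348),(-75,-180,60,568,132),(0,180,100,133,343)]}))
def box(a,b,h,sc,si,scb,sib,z0):
    k={'++':(a/2,b/2),'+-':(a/2,-b/2),'-+':(-a/2,b/2),'--':(-a/2,-b/2)}
    d={'scene':[(*k[i],h,*p) for i,p in sc.items()]+[(*k[i],0,*p) for i,p in scb.items()],'side':[(*k[i],h,*p) for i,p in si.items()]+[(*k[i],0,*p) for i,p in sib.items()]}
    return O(d,z0)
R=dict(rack=rk)
R['mid']=go('mid',box(74,62,40,{'--':(583,283),'-+':(703,328),'++':(640,435),'+-':(518,392)},{'++':(103,303),'-+':(240,350),'--':(290,280),'+-':(165,243)},{'++':(633,483)},{'-+':(238,402)},60),rk)
R['small']=go('small',box(60,46,32,{'--':(378,203),'-+':(455,232),'++':(402,303),'+-':(322,280)},{'++':(268,202),'-+':(372,220),'--':(393,175),'+-':(290,160)},{'++':(408,347)},{'-+':(370,258),'++':(268,240)},60),rk)
R['big']=go('big',box(90,76,44,{'--':(435,12),'-+':(528,45),'++':(460,135),'+-':(347,100)},{'++':(578,290),'--':(757,253),'+-':(612,225)},{'++':(457,187)},{'-+':(727,378),'++':(573,335)},0),rk)
h=50.3
R['frame']=go('frame',O({'scene':[(55,-22.5,h,90,188),(55,22.5,h,165,213),(55,22.5,0,170,275),(0,-22.5,65,143,100),(0,22.5,65,215,125),(-55,-22.5,h,208,57),(-55,22.5,h,275,82)],'side':[(55,22.5,h,342,68),(55,22.5,0,345,132),(-55,22.5,h,525,100),(-55,22.5,0,507,163),(0,-22.5,65,445,30),(-55,-22.5,h,532,72)]},60),rk)
for k,q in R.items():
    d=q[:2]-rk[:2];c,s=np.cos(rk[2]),np.sin(rk[2]);print(k,'in rack mm',np.round([1e3*(c*d[0]+s*d[1]),1e3*(-s*d[0]+c*d[1])],1),'yaw',np.round(np.degrees(q[2]-rk[2]),1))
for n,z,o in(('jar',.1,[('scene',u('scene',(652,60))),('side',u('side',(636,315)))]),('tin',.108,[('scene',(323,305)),('side',(52,247))]),('bottle',.22,[('scene',u('scene',(230,345))),('side',(160,115))])):
    print(n,*[np.round(x,3) for x in fit([(a,(0,0,z),p) for a,p in o],(.5,0,0))])
E
python3 m.py
```

```text
rack [ 0.5984 -0.0326 -0.0404] res [[1.5, -0.5], [0.2, -0.7], [0.2, 0.4], [0.5, -0.5], [-1.9, -2.4], [0.4, -0.8], [0.1, 0.4]]
mid [0.6033 0.0947 0.0685] res [[0.7, -1.0], [0.8, -1.3], [0.4, 0.0], [-0.3, -1.2], [1.0, 1.1], [-1.0, -0.2], [-0.8, -2.2], [1.0, -2.4], [-0.6, -1.9], [0.3, 1.8]]
small [ 0.5961 -0.0328  0.1593] res [[-0.8, -0.5], [0.6, -1.6], [1.4, 1.1], [0.0, 0.5], [0.9, 0.9], [-0.4, -2.3], [-0.3, -1.5], [0.6, -0.7], [1.4, -1.8], [-0.3, 1.5], [-0.3, 0.7]]
big [ 0.4202 -0.1174  0.0718] res [[-2.8, -1.3], [1.0, -0.8], [0.5, -0.3], [-0.2, -1.2], [1.5, 0.5], [-0.3, -2.5], [1.5, -1.0], [-0.4, -3.3], [-0.6, 2.0], [-1.3, 2.3]]
frame [ 0.5904 -0.1613  0.1052] res [[-0.4, -0.7], [-0.0, -0.3], [1.9, 1.1], [0.2, -1.0], [0.9, -1.1], [-0.7, -0.8], [0.5, -1.2], [-0.5, -1.7], [-1.8, 0.3], [-3.2, -1.1], [-0.1, 1.7], [1.3, -1.0], [0.4, -2.3]]
rack in rack mm [0. 0.] yaw 0.0
mid in rack mm [ -0.3 127.3] yaw 6.2
small in rack mm [-2.4 -0.3] yaw 11.4
big in rack mm [-174.7  -91.9] yaw 6.4
frame in rack mm [  -2.8 -128.9] yaw 8.3
jar [0.408 0.013 0.   ] [[ 0.197 -0.922]
 [-0.339 -0.076]]
tin [0.76  0.287 0.   ] [[ 1.118  0.214]
 [ 0.243 -1.28 ]]
bottle [0.761 0.014 0.   ] [[ 0.654 -0.651]
 [-0.548 -3.378]]
```

Request:
play_rows(
  claw=[0,0,0,0,0,0,0,0],
  delta_pos=[
    [0.139,-0.123,-0.034],
    [0.139,-0.123,-0.034],
    [0.139,-0.123,-0.034],
    [0.139,-0.123,-0.034],
    [0.139,-0.123,-0.034],
    [0.139,-0.123,-0.034],
    [0.139,-0.123,-0.034],
    [0.139,-0.123,-0.034],
  ],
  delta_rot=[
    [0,0,0],
    [0,0,0],
    [0,0,0],
    [0,0,0],
    [0,0,0],
    [0,0,0],
    [0,0,0],
    [0,0,0],
  ],
  squeeze=15,
)

```text
time: 0.95
ee_pos: [0.3782, -0.2985, 0.2771]
eef_rot: [0.978, 0.209, -0.0, 0.0]
ft_force: [1.5, -0.8, 0.9]
width: 0.0873
grip_force: 0.0
```

Request:
play_rows(
  claw=[0,0,0,0,0,0,0,0],
  delta_pos=[
    [0.139,-0.123,-0.034],
    [0.139,-0.123,-0.034],
    [0.139,-0.123,-0.034],
    [0.139,-0.123,-0.034],
    [0.139,-0.123,-0.034],
    [0.139,-0.123,-0.034],
    [0.139,-0.123,-0.034],
    [0.139,-0.123,-0.034],
  ],
  delta_rot=[
    [0,0,0],
    [0,0,0],
    [0,0,0],
    [0,0,0],
    [0,0,0],
    [0,0,0],
    [0,0,0],
    [0,0,0],
  ],
)

```text
time: 1.75
ee_pos: [0.5008, -0.0281, 0.3316]
eef_rot: [0.978, 0.209, 0.0, 0.0]
ft_force: [0.9, -1.4, -0.4]
width: 0.0868
grip_force: 0.0
```

Request:
play_rows(
  claw=[0,0,0,0,0,0,0,0],
  delta_pos=[
    [0,0,0],
    [0,0,0],
    [0,0,0],
    [0,0,0],
    [0,0,0],
    [0,0,0],
    [0,0,0],
    [0,0,0],
  ],
  delta_rot=[
    [0,0,-0.0458],
    [0,0,-0.0458],
    [0,0,-0.0458],
    [0,0,-0.0458],
    [0,0,-0.0458],
    [0,0,-0.0458],
    [0,0,-0.0458],
    [0,0,-0.0458],
  ],
)

```text
time: 2.55
ee_pos: [0.5004, -0.0295, 0.3311]
eef_rot: [0.705, 0.71, -0.0, -0.0]
ft_force: [0.5, 0.5, -0.5]
width: 0.0869
grip_force: 0.0
```

```bash
cat > look.py <<'E'
import sys,json,cv2,numpy as np
from bench import r
from scipy.spatial.transform import Rotation as Ro
n=sys.argv[1]
def st():
    s=r.read_state();R=Ro.from_quat(s['eef_rot']).as_matrix()
    print('t',round(s['time'],2),'p',np.round(s['ee_pos'],4),'yaw',np.round(np.degrees(np.arctan2(R[1,0],R[0,0])),2),'zax',np.round(R[:,2],3),'F',np.round(s['ft_force'],1),'w',round(s['width'],4),'g',round(s['grip_force'],1));return s,R
if __name__=='__main__':
    s,R=st()
    for k in sys.argv[2:]:
        c=r.camera(k);cv2.imwrite(f'pics/{k}{n}.png',c['pixels'][:,:,::-1])
        if k=='wrist':
            M=np.eye(4);M[:3,:3]=R;M[:3,3]=s['ee_pos'];np.save(f'pics/w{n}.npy',M@c['hand_eye'])
            print(np.round(s['joint_positions'],2))
E
python3 look.py 1 wrist
```

```text
t 2.55 p [ 0.5004 -0.0295  0.3311] yaw 90.4 zax [-0. -0. -1.] F [ 0.5  0.5 -0.5] w 0.0869 g 0.0
[ 0.57  0.06 -0.63  1.57  0.03  1.53 -0.05]
```

```bash
python3 -c "
import cv2;a=cv2.imread('pics/wrist1.png');cv2.imwrite('pics/wrist1b.png',cv2.resize(a,None,fx=1.5,fy=1.5,interpolation=cv2.INTER_CUBIC))"
```

```text
(no output)
```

View pics/wrist1b.png

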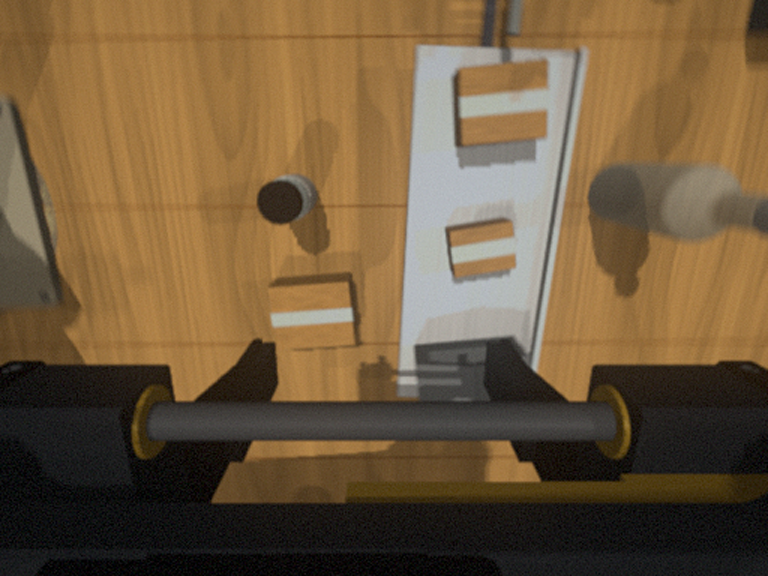

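The wrist view from above shows the mid box top at about (458–547, 60–146) in the 1.5x image, the small one at (452–515, 219–278), the big one at (270–356, 281–350), the ledge's far corners at (418,46) and (588,49), and the bar end near (514,33). I refine these by edge alignment.

```bash
cat > w.py <<'E'
from h import *
from scipy.optimize import differential_evolution
from scipy.ndimage import map_coordinates
def cam(n): return ((285.929,253.551,193.713),np.load(f'pics/w{n}.npy'))
def grads(n):
    g=cv2.GaussianBlur(cv2.imread(f'pics/wrist{n}.png').astype(np.float32),(0,0),1.0)
    return [(cv2.Sobel(g[...,i],cv2.CV_32F,1,0),cv2.Sobel(g[...,i],cv2.CV_32F,0,1)) for i in range(3)]
def refine(n,q0,a,b,z,rng=(.015,.015,.15),G=None):
    G=G or grads(n);c=cam(n)
    k=np.array([[1,1],[1,-1],[-1,-1],[-1,1]])*[a/2,b/2]
    t=np.linspace(.04,.96,40)[:,None]
    def cost(q):
        v=0
        for i in range(4):
            L=k[i]*(1-t)+k[(i+1)%4]*t
            p=proj(c,place(q,np.c_[L,np.full(40,z)]));d=p[-1]-p[0];nn=np.array([-d[1],d[0]])/np.hypot(*d)
            m=max(abs(np.mean([map_coordinates(gx,[p[:,1],p[:,0]],order=1)*nn[0]+map_coordinates(gy,[p[:,1],p[:,0]],order=1)*nn[1]],axis=1)[0]) for gx,gy in G)
            v+=min(m,120)
        return -v
    s=differential_evolution(cost,[(q0[i]-rng[i],q0[i]+rng[i]) for i in range(3)],seed=1,tol=1e-6,maxiter=120);return s.x,s.fun
def click(n,pts,q0):
    return fit([(cam(n),l,((p[0]+.5)/1.5-.5,(p[1]+.5)/1.5-.5)) for l,p in pts],q0)
def top(a,b,z,P):
    return [((sx*a/2,sy*b/2,z),p) for (sx,sy),p in zip([(-1,1),(1,1),(1,-1),(-1,-1)],P)]
E
cat > w1.py <<'E'
from w import *
G=grads(1)
for nm,a,b,z,P,q0 in(('mid',.074,.062,.1,[(458,70),(547,60),(546,137),(460,146)],(.6,.09,.07)),('small',.06,.046,.092,[(452,228),(513,219),(515,268),(455,278)],(.596,-.03,.16)),('big',.09,.076,.044,[(270,288),(351,281),(356,346),(272,351)],(.42,-.117,.07))):
    q,e=click(1,top(a,b,z,P),q0);print(nm,'click',np.round(q,4),np.round(e,1).tolist());q2,f=refine(1,q,a,b,z,G=G);print('   edge',np.round(q2,4),round(f))
q,e=click(1,[((-.075,.18,.06),(418,46)),((.075,.18,.072),(588,49)),((0,.18,.1),(514,33))],(.598,-.03,-.04));print('rack',np.round(q,4),np.round(e,1).tolist())
q,e=click(1,[((-.075,.18,.06),(418,46)),((.075,.18,.072),(588,49))],(.598,-.03,-.04));print('rack',np.round(q,4),np.round(e,1).tolist())
L,_=fit([],(0,0,0)) if 0 else (None,None)
E
python3 w1.py
```

```text
mid click [0.6026 0.0959 0.1049] [[-0.6, -0.9], [0.2, -0.8], [0.1, 1.0], [0.3, 0.9]]
   edge [0.604  0.0963 0.116 ] -463
small click [ 0.5982 -0.0296  0.1483] [[-1.4, 0.7], [0.8, 0.7], [1.0, -0.3], [-0.5, -1.3]]
   edge [ 0.5983 -0.031   0.187 ] -461
big click [ 0.4253 -0.1187  0.0602] [[-1.1, -0.8], [-0.3, 1.0], [-0.4, 0.3], [3.4, -0.5]]
   edge [ 0.4228 -0.1165  0.093 ] -374
rack [ 0.6017 -0.0329 -0.0283] [[-0.6, -0.9], [1.1, -0.7], [-0.3, 1.9]]
rack [ 0.6016 -0.0339 -0.0275] [[-0.8, -0.0], [0.8, 0.1]]
```

Request:
play_rows(
  claw=[0,0,0,0,0,0,0,0],
  delta_pos=[
    [0,0,0],
    [0.0808,0.0839,0.129],
    [0.0808,0.0839,0.129],
    [0.0808,0.0839,0.129],
    [0.0808,0.0839,0.129],
    [0.0808,0.0839,0.129],
    [0.0808,0.0839,0.129],
    [0.0808,0.0839,0.129],
  ],
  delta_rot=[
    [0,0,-0.0344],
    [0,0,0],
    [0,0,0],
    [0,0,0],
    [0,0,0],
    [0,0,0],
    [0,0,0],
    [0,0,0],
  ],
)

```text
time: 3.4
ee_pos: [0.6054, 0.0963, 0.1494]
eef_rot: [0.669, 0.743, -0.0, -0.0]
ft_force: [0.4, -1.6, -0.6]
width: 0.087
grip_force: 0.0
```

```bash
python3 look.py 2 wrist; python3 -c "
import cv2;a=cv2.imread('pics/wrist2.png');cv2.imwrite('pics/wrist2b.png',cv2.resize(a,None,fx=1.5,fy=1.5,interpolation=cv2.INTER_CUBIC))"
```

```text
t 3.4 p [0.6054 0.0963 0.1494] yaw 96.05 zax [-0. -0. -1.] F [ 0.4 -1.6 -0.6] w 0.087 g 0.0
[ 0.29  0.44 -0.68  1.56  0.28  1.25 -0.32]
```

View pics/wrist2b.png

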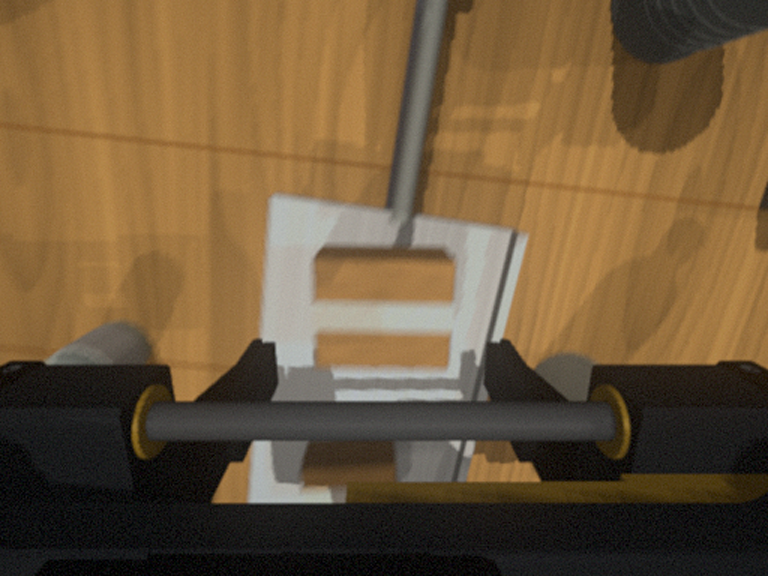

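The box sits centred between the fingers, its top corners at about (314,258), (455,258), (452,368), (316,367); the ledge corner is at (272,195), lip corner (525,235) and bar end (402,213).

```bash
python3 - <<'E'
from w import *
q,e=click(2,top(.074,.062,.1,[(314,258),(455,258),(452,368),(316,367)]),(.604,.096,.11));print('click',np.round(q,4),np.round(e,1).tolist());print(refine(2,q,.074,.062,.1))
for P in ([((-.075,.18,.06),(272,195)),((.075,.18,.072),(525,235))],[((-.075,.18,.06),(272,195)),((.075,.18,.072),(525,235)),((0,.18,.1),(402,213)),((0,.30,.1),(429,3))]):
    q,e=click(2,P,(.6,-.033,-.03));print('rack',np.round(q,4),np.round(e,1).tolist())
E
```

```text
click [0.6071 0.0993 0.1029] [[-2.0, -0.6], [2.1, -0.3], [-0.2, 0.4], [0.1, 0.8]]
(array([0.6057785 , 0.09893851, 0.08373083]), np.float64(-381.531591381988))
rack [ 0.6025 -0.0323 -0.0377] [[-3.1, -0.1], [2.9, 0.4]]
rack [ 0.6086 -0.0345 -0.0008] [[-4.0, 5.5], [2.5, -0.5], [-2.8, 10.0], [2.2, -43.7]]
```

Request:
play_rows(
  claw=[0,0,0,0,0,1,1,1],
  delta_pos=[
    [0.01,0,0.09],
    [0,0,0.09],
    [0,0,0.09],
    [0,0,0.09],
    [0,0,0.047],
    [0,0,0],
    [0,0,0],
    [0,0,0],
  ],
  delta_rot=[
    [0,0,0],
    [0,0,0],
    [0,0,0],
    [0,0,0],
    [0,0,0],
    [0,0,0],
    [0,0,0],
    [0,0,0],
  ],
  squeeze=20,
)

```text
time: 4.25
ee_pos: [0.6053, 0.0978, 0.0703]
eef_rot: [0.668, 0.744, 0.0, 0.0]
ft_force: [-0.2, 0.4, -0.7]
width: 0.0742
grip_force: 19.9
```

Request:
play_rows(
  claw=[1,1,1,1,1,1,1,1],
  delta_pos=[
    [0,0,0],
    [0,0,0],
    [0,0,0],
    [0,0,-0.05],
    [0,0,-0.1],
    [0,0,-0.15],
    [0,0,-0.15],
    [0,0,-0.1],
  ],
  delta_rot=[
    [0,0,0],
    [0,0,0],
    [0,0,0],
    [0,0,0],
    [0,0,0],
    [0,0,0],
    [0,0,0],
    [0,0,0],
  ],
)

```text
time: 5.05
ee_pos: [0.605, 0.0979, 0.1818]
eef_rot: [0.667, 0.745, 0.001, 0.001]
ft_force: [1.0, 0.3, -1.9]
width: 0.0739
grip_force: 19.9
```

```bash
python3 look.py 3 wrist
```

```text
t 5.05 p [0.605  0.0979 0.1818] yaw 96.27 zax [ 0.002  0.    -1.   ] F [ 1.   0.3 -1.9] w 0.0739 g 19.9
[ 0.3   0.41 -0.69  1.52  0.27  1.3  -0.31]
```

Request:
play_rows(
  claw=[1,1,1,1,1,1,1,1],
  delta_pos=[
    [0,0,0],
    [-0.143,-0.1416,0],
    [-0.143,-0.1416,0],
    [-0.143,-0.1416,0],
    [-0.143,-0.1416,0],
    [-0.143,-0.1416,0],
    [-0.143,-0.1416,0],
    [-0.143,-0.1416,0],
  ],
  delta_rot=[
    [0,0,0.0093],
    [0,0,0],
    [0,0,0],
    [0,0,0],
    [0,0,0],
    [0,0,0],
    [0,0,0],
    [0,0,0],
  ],
)

```text
time: 5.9
ee_pos: [0.4209, -0.1188, 0.178]
eef_rot: [0.679, 0.734, -0.0, -0.001]
ft_force: [0.3, -1.5, -1.4]
width: 0.0742
grip_force: 19.9
```

```bash
python3 look.py 4 wrist scene side; python3 - <<'E'
from w import *
import cv2
# held box top offset at pose 3: z = tcp+.03
q,f=refine(3,(.605,.098,.11),.074,.062,.2118,rng=(.01,.01,.08));print('held@3',np.round(q,4),f)
a=cv2.imread('pics/side4.png')[150:300,270:470];b=cv2.imread('pics/scene4.png')[90:240,180:380]
cv2.imwrite('pics/c4.png',cv2.resize(np.hstack([a,b]),None,fx=2,fy=2,interpolation=cv2.INTER_CUBIC))
E
```

```text
t 5.9 p [ 0.4209 -0.1188  0.178 ] yaw 94.46 zax [-0.002  0.001 -1.   ] F [ 0.3 -1.5 -1.4] w 0.0742 g 19.9
[ 0.76 -0.02 -0.57  1.96 -0.01  1.2   0.27]
held@3 [0.6052 0.0954 0.1232] -308.42661220404085
```

View pics/c4.png

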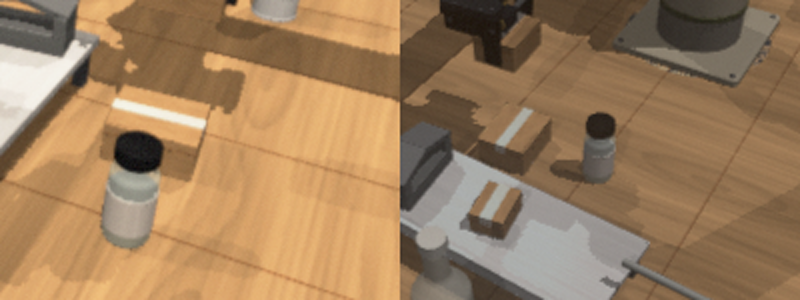

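The crop shows the big box undisturbed at its place with the jar clear of it, and the held box above, hanging straight. Now lower it.

Request:
play_rows(
  claw=[1,1,1,1,1,1,1,1],
  delta_pos=[
    [0.008,0.013,0.11],
    [0,0,0.11],
    [0,0,0.11],
    [0,0,0.11],
    [0,0,0.11],
    [0,0,0.03],
    [0,0,0.015],
    [0,0,0],
  ],
  delta_rot=[
    [0,0,0],
    [0,0,0],
    [0,0,0],
    [0,0,0],
    [0,0,0],
    [0,0,0],
    [0,0,0],
    [0,0,0],
  ],
)

```text
time: 6.85
ee_pos: [0.4259, -0.1156, 0.0605]
eef_rot: [0.678, 0.735, 0.0, -0.0]
ft_force: [0.7, -0.7, -1.6]
width: 0.0742
grip_force: 19.9
```

Request:
play_rows(
  claw=[1,1,1,1,1],
  delta_pos=[
    [-0.006,-0.011,0.01],
    [0,0,0.01],
    [0,0,0.005],
    [0,0,0.005],
    [0,0,0],
  ],
  delta_rot=[
    [0,0,0],
    [0,0,0],
    [0,0,0],
    [0,0,0],
    [0,0,0],
  ],
)

```text
time: 7.35
ee_pos: [0.4236, -0.1173, 0.0544]
eef_rot: [0.678, 0.735, 0.0, 0.0]
ft_force: [1.0, 0.5, -2.3]
width: 0.0741
grip_force: 19.9
```

Request:
play_rows(
  claw=[0,0,0,0,0,0,0,0],
  delta_pos=[
    [0,0,0],
    [0,0,0],
    [0,0,0],
    [0,0,-0.1],
    [0,0,-0.2],
    [0,0,-0.2],
    [0,0,-0.2],
    [0,0,-0.2],
  ],
  delta_rot=[
    [0,0,0],
    [0,0,0],
    [0,0,0],
    [0,0,0],
    [0,0,0],
    [0,0,0],
    [0,0,0],
    [0,0,0],
  ],
)

```text
time: 8.15
ee_pos: [0.4233, -0.1171, 0.2362]
eef_rot: [0.678, 0.735, 0.0, 0.0]
ft_force: [0.7, -0.2, -0.1]
width: 0.0872
grip_force: 0.0
```

Request:
play_rows(
  claw=[0,0,0,0],
  delta_pos=[
    [-0.17,0.1,-0.1],
    [-0.17,0.1,-0.1],
    [-0.17,0.1,0],
    [0,0,0],
  ],
  delta_rot=[
    [0,0,0],
    [0,0,0],
    [0,0,0],
    [0,0,0],
  ],
)

```text
time: 8.55
ee_pos: [0.4925, -0.2187, 0.2735]
eef_rot: [0.68, 0.733, 0.0, -0.0]
ft_force: [0.5, 0.3, 0.0]
width: 0.087
grip_force: 0.0
```

```bash
python3 look.py 5 wrist side; python3 -c "
import cv2;a=cv2.imread('pics/wrist5.png');cv2.imwrite('pics/wrist5b.png',cv2.resize(a,None,fx=1.5,fy=1.5,interpolation=cv2.INTER_CUBIC))"
```

```text
t 8.55 p [ 0.4925 -0.2187  0.2735] yaw 94.29 zax [-0.  0. -1.] F [0.5 0.3 0. ] w 0.087 g 0.0
[ 0.8   0.16 -0.51  1.59  0.08  1.42  0.35]
```

View pics/wrist5b.png

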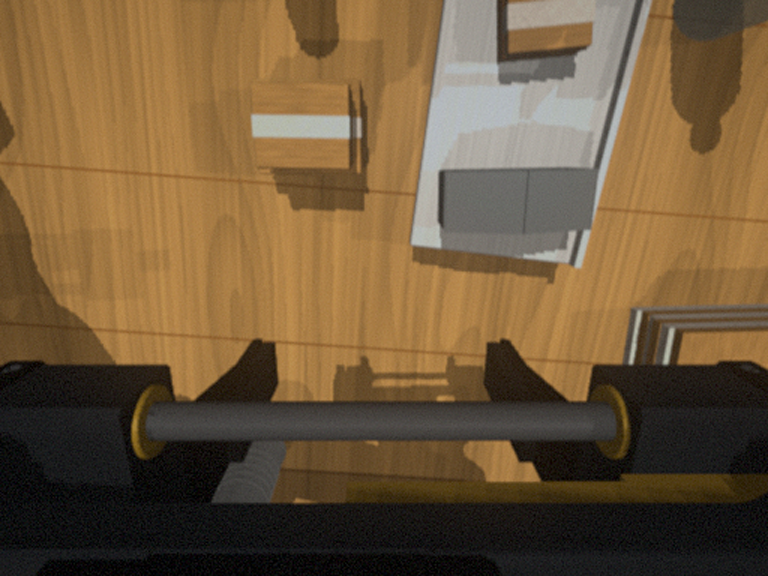

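The view shows the mid box top at about (251,83)–(350,168) on the big box, whose right edge is just outside at x≈362. The frame top is at (440–598, 169–232), and the ledge's near corners at (413,245) and (580,268).

```bash
python3 - <<'E'
from w import *
G=grads(5)
q,e=click(5,top(.074,.062,.084,[(251,83),(349,83),(350,168),(257,168)]),(.424,-.117,.08));print('mid',np.round(q,4),np.round(e,1).tolist());print(np.round(refine(5,q,.074,.062,.084,G=G)[0],4))
b,_=refine(5,(.4235,-.1175,.08),.09,.076,.044,rng=(.008,.008,.06),G=G);print('big',np.round(b,4))
print('big corners px',np.round(proj(cam(5),place((.4235,-.1175,.08),[(.045,.038,.044),(.045,-.038,.044),(.045,-.038,0),(-.045,.038,.044)]))*1.5).tolist())
q,e=click(5,[((-.055,.0225,.1103),(440,170)),((.055,.0225,.1103),(598,168)),((.055,-.0225,.1103),(596,231)),((-.055,-.0225,.1103),(440,233)),((0,.0225,.125),(527,169)),((0,-.0225,.125),(527,232))],(.59,-.16,.1));print('frame',np.round(q,4),np.round(e,1).tolist())
q,e=click(5,[((-.075,-.18,.06),(413,245)),((.075,-.18,.072),(580,268))],(.6,-.033,-.03));print('rack',np.round(q,4),np.round(e,1).tolist())
E
```

```text
mid [ 0.4245 -0.1192  0.071 ] [[-0.6, -0.6], [0.3, -0.3], [0.5, 0.7], [-0.1, 0.4]]
[ 0.4227 -0.118   0.0332]
big [ 0.4182 -0.1121  0.0578]
big corners px [[361.0, 78.0], [362.0, 173.0], [364.0, 172.0], [252.0, 79.0]]
frame [ 0.5914 -0.1597  0.0986] [[3.8, 0.6], [-0.7, -0.6], [-4.3, -1.5], [3.0, -0.5], [0.6, 0.3], [-2.6, 1.2]]
rack [ 0.6025 -0.0326 -0.0494] [[-1.4, -0.2], [1.3, 0.3]]
```

Request:
play_rows(
  claw=[0,0,0,0,0,0,0,0],
  delta_pos=[
    [0,0,0],
    [0.119,0.0975,0.088],
    [0.119,0.0975,0.088],
    [0.119,0.0975,0.088],
    [0.119,0.0975,0.088],
    [0.119,0.0975,0.088],
    [0.119,0.0975,0.088],
    [0.119,0.0975,0.088],
  ],
  delta_rot=[
    [0,0,-0.0317],
    [0,0,0],
    [0,0,0],
    [0,0,0],
    [0,0,0],
    [0,0,0],
    [0,0,0],
    [0,0,0],
  ],
)

```text
time: 9.45
ee_pos: [0.5959, -0.0237, 0.151]
eef_rot: [0.64, 0.768, 0.0, 0.0]
ft_force: [-0.1, 0.4, 0.7]
width: 0.0868
grip_force: 0.0
```

```bash
python3 look.py 6 wrist; python3 - <<'E'
from w import *
for z in (.13,.2):
    q,f=refine(6,(.598,-.031,.175),.06,.046,.092,rng=(.008,.008,z));print(np.round(q,4),f)
E
```

```text
t 9.45 p [ 0.5959 -0.0237  0.151 ] yaw 100.36 zax [ 0.001 -0.    -1.   ] F [-0.1  0.4  0.7] w 0.0868 g 0.0
[ 0.47  0.39 -0.63  1.61  0.24  1.23 -0.03]
[ 0.5987 -0.0279  0.1571] -355.9968024221133
[ 0.5987 -0.0279  0.1571] -355.9967637470967
```

Request:
play_rows(
  claw=[0,0],
  delta_pos=[
    [0,0,0],
    [0,0,0],
  ],
  delta_rot=[
    [0,0,0],
    [0,0,0],
  ],
)

```text
time: 9.7
ee_pos: [0.5956, -0.0257, 0.1517]
eef_rot: [0.641, 0.768, -0.0, 0.0]
ft_force: [0.6, -0.0, -0.2]
width: 0.0871
grip_force: 0.0
```

```bash
python3 look.py 7 wrist; python3 - <<'E'
from w import *
q,f=refine(7,(.598,-.031,.175),.06,.046,.092,rng=(.008,.008,.13));print(np.round(q,4),f)
E
```

```text
t 9.7 p [ 0.5956 -0.0257  0.1517] yaw 100.33 zax [ 0.    -0.001 -1.   ] F [ 0.6 -0.  -0.2] w 0.0871 g 0.0
[ 0.47  0.39 -0.63  1.61  0.24  1.23 -0.02]
[ 0.5976 -0.0327  0.1554] -480.0
```

Request:
play_rows(
  claw=[0,0,0,0,0,0,1,1],
  delta_pos=[
    [-0.034,0.005,0.05],
    [0,0,0.1],
    [0,0,0.1],
    [0,0,0.1],
    [0,0,0.081],
    [0,0,0],
    [0,0,0],
    [0,0,0],
  ],
  delta_rot=[
    [0,0,0.0067],
    [0,0,0],
    [0,0,0],
    [0,0,0],
    [0,0,0],
    [0,0,0],
    [0,0,0],
    [0,0,0],
  ],
)

```text
time: 10.55
ee_pos: [0.5989, -0.0325, 0.0661]
eef_rot: [0.649, 0.761, 0.0, 0.001]
ft_force: [0.2, 0.8, 0.3]
width: 0.0779
grip_force: 0.0
```

Request:
play_rows(
  claw=[1,1,1,1],
  delta_pos=[
    [0,0,0],
    [0,0,0],
    [0,0,0],
    [0,0,0],
  ],
  delta_rot=[
    [0,0,0],
    [0,0,0],
    [0,0,0],
    [0,0,0],
  ],
)

```text
time: 10.95
ee_pos: [0.5985, -0.0324, 0.0655]
eef_rot: [0.649, 0.761, 0.0, 0.0]
ft_force: [-1.4, -1.1, 5.5]
width: 0.0601
grip_force: 20.0
```

Request:
play_rows(
  claw=[1,1,1,1,1],
  delta_pos=[
    [0,0,-0.1],
    [0,0,-0.15],
    [0,0,-0.2],
    [0,0,-0.2],
    [0,0,0],
  ],
  delta_rot=[
    [0,0,0],
    [0,0,0],
    [0,0,0],
    [0,0,0],
    [0,0,0],
  ],
)

```text
time: 11.45
ee_pos: [0.6008, -0.0319, 0.2006]
eef_rot: [0.649, 0.761, 0.002, 0.003]
ft_force: [0.5, 0.5, -1.3]
width: 0.06
grip_force: 20.0
```

```bash
python3 look.py 8 wrist; python3 - <<'E'
from w import *
M=np.load('pics/w8.npy');from bench import r;p=r.read_state()['ee_pos']
q,f=refine(8,(p[0],p[1],.155),.06,.046,p[2]+.027,rng=(.006,.01,.06));print(np.round(q,4),f)
E
```

```text
t 11.45 p [ 0.6008 -0.0319  0.2006] yaw 99.08 zax [ 0.008 -0.001 -1.   ] F [ 0.5  0.5 -1.3] w 0.06 g 20.0
[ 0.48  0.35 -0.63  1.54  0.21  1.31 -0.02]
[ 0.6008 -0.0328  0.1629] -335.7306053025943
```

Request:
play_rows(
  claw=[1,1,1,1,1,1,1,1],
  delta_pos=[
    [0,0,0],
    [-0.0508,-0.131,0],
    [-0.0508,-0.131,0],
    [-0.0508,-0.131,0],
    [-0.0508,-0.131,0],
    [-0.0508,-0.131,0],
    [-0.0508,-0.131,0],
    [-0.0508,-0.131,0],
  ],
  delta_rot=[
    [0,0,0.0256],
    [0,0,0],
    [0,0,0],
    [0,0,0],
    [0,0,0],
    [0,0,0],
    [0,0,0],
    [0,0,0],
  ],
)

```text
time: 12.3
ee_pos: [0.419, -0.118, 0.1935]
eef_rot: [0.679, 0.734, -0.0, -0.001]
ft_force: [-0.7, -0.2, -1.2]
width: 0.0597
grip_force: 20.0
```

Request:
play_rows(
  claw=[1,1,1,1,1],
  delta_pos=[
    [0,0,0.12],
    [0,0,0.12],
    [0,0,0.12],
    [0,0,0.05],
    [0,0,0],
  ],
  delta_rot=[
    [0,0,0],
    [0,0,0],
    [0,0,0],
    [0,0,0],
    [0,0,0],
  ],
)

```text
time: 12.8
ee_pos: [0.4195, -0.1171, 0.1112]
eef_rot: [0.679, 0.734, -0.001, -0.002]
ft_force: [-0.2, -0.3, -1.5]
width: 0.0599
grip_force: 20.0
```

```bash
python3 look.py 9
```

```text
t 12.8 p [ 0.4195 -0.1171  0.1112] yaw 94.49 zax [-0.003  0.001 -1.   ] F [-0.2 -0.3 -1.5] w 0.0599 g 20.0
```

Request:
play_rows(
  claw=[1,1,1,1,1,1],
  delta_pos=[
    [0,0.02,0.04],
    [0,0,0.03],
    [0,0,0.02],
    [0,0,0.01],
    [0,0,0],
    [0,0,0],
  ],
  delta_rot=[
    [0,0,0],
    [0,0,0],
    [0,0,0],
    [0,0,0],
    [0,0,0],
    [0,0,0],
  ],
)

```text
time: 13.4
ee_pos: [0.4251, -0.1173, 0.0932]
eef_rot: [0.679, 0.734, 0.0, 0.0]
ft_force: [0.3, -0.4, -1.0]
width: 0.0598
grip_force: 20.0
```

```bash
python3 look.py 10
```

```text
t 13.4 p [ 0.4251 -0.1173  0.0932] yaw 94.47 zax [ 0. -0. -1.] F [ 0.3 -0.4 -1. ] w 0.0598 g 20.0
```

Request:
play_rows(
  claw=[1,1,1,1,1],
  delta_pos=[
    [0,-0.005,0.008],
    [0,0,0.005],
    [0,0,0.004],
    [0,0,0],
    [0,0,0],
  ],
  delta_rot=[
    [0,0,0],
    [0,0,0],
    [0,0,0],
    [0,0,0],
    [0,0,0],
  ],
)

```text
time: 13.9
ee_pos: [0.4239, -0.1173, 0.0896]
eef_rot: [0.679, 0.734, -0.0, 0.0]
ft_force: [0.3, -1.1, -1.0]
width: 0.0599
grip_force: 20.0
```

Request:
play_rows(
  claw=[0,0,0,0,0,0,0,0],
  delta_pos=[
    [0,0,0],
    [0,0,0],
    [0,0,0],
    [0,0,-0.1],
    [0,0,-0.2],
    [0,0,-0.2],
    [0,0,-0.2],
    [0,0,-0.2],
  ],
  delta_rot=[
    [0,0,0],
    [0,0,0],
    [0,0,0],
    [0,0,0],
    [0,0,0],
    [0,0,0],
    [0,0,0],
    [0,0,0],
  ],
)

```text
time: 14.7
ee_pos: [0.4237, -0.1172, 0.2714]
eef_rot: [0.679, 0.734, 0.0, 0.0]
ft_force: [1.1, -0.8, 0.6]
width: 0.087
grip_force: 0.0
```

Request:
play_rows(
  claw=[0,0,0,0,0,0],
  delta_pos=[
    [-0.17,0.1,-0.05],
    [-0.17,0.1,0],
    [-0.17,0.1,0],
    [0,0,0],
    [0,0,0],
    [0,0,0],
  ],
  delta_rot=[
    [0,0,0],
    [0,0,0],
    [0,0,0],
    [0,0,0],
    [0,0,0],
    [0,0,0],
  ],
)

```text
time: 15.3
ee_pos: [0.4916, -0.2134, 0.2797]
eef_rot: [0.679, 0.735, 0.0, -0.0]
ft_force: [-0.2, 0.0, 1.7]
width: 0.0872
grip_force: 0.0
```

```bash
python3 look.py 11 wrist; python3 - <<'E'
from w import *
G=grads(11)
for n,a,b,z in(('small',.06,.046,.116),('mid',.074,.062,.084),('big',.09,.076,.044)):
    q,f=refine(11,(.4235,-.1175,.08),a,b,z,rng=(.01,.01,.12),G=G);print(n,np.round(q,4),round(f))
a=cv2.imread('pics/wrist11.png')[20:170,140:440];cv2.imwrite('pics/w11b.png',cv2.resize(a,None,fx=2.6,fy=2.6,interpolation=cv2.INTER_CUBIC))
E
```

```text
t 15.3 p [ 0.4916 -0.2134  0.2797] yaw 94.54 zax [ 0.  0. -1.] F [-0.2  0.   1.7] w 0.0872 g 0.0
[ 0.78  0.14 -0.51  1.59  0.07  1.43  0.35]
small [ 0.4233 -0.1172  0.0724] -363
mid [ 0.4223 -0.1093  0.0655] -296
big [ 0.4187 -0.1241  0.0792] -241
```

View pics/w11b.png

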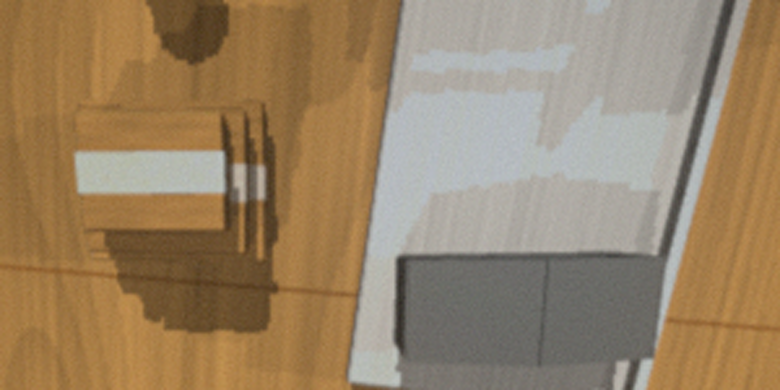

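Column is square: small top at crop (78–224, 105–229), with mid and big edges evenly outside at 244 and 264. Frame stands at crop (400–662, 255–358). Now the start position behind the frame.

Request:
play_rows(
  claw=[0,0,0,0,0,0,0,0],
  delta_pos=[
    [0,0,0],
    [-0.0104,0.0997,0.14],
    [-0.0104,0.0997,0.14],
    [-0.0104,0.0997,0.14],
    [-0.0104,0.0997,0.14],
    [-0.0104,0.0997,0.14],
    [0,0,0],
    [0,0,0],
  ],
  delta_rot=[
    [0,0,0.0386],
    [0,0,0],
    [0,0,0],
    [0,0,0],
    [0,0,0],
    [0,0,0],
    [0,0,0],
    [0,0,0],
  ],
)

```text
time: 16.15
ee_pos: [0.5906, -0.2281, 0.1398]
eef_rot: [0.722, 0.692, -0.0, -0.0]
ft_force: [0.1, -0.3, 0.4]
width: 0.0871
grip_force: 0.0
```

```bash
python3 look.py 12; python3 - <<'E'
from w import *
p=lambda q,a,b,z:np.round((proj(cam(11),place(q,[(a/2,b/2,z),(a/2,-b/2,z),(-a/2,-b/2,z),(-a/2,b/2,z)]))-[140,20])*2.6).tolist()
q=(.4235,-.1175,.08)
print(p(q,.06,.046,.116),p(q,.074,.062,.084),p(q,.09,.076,.044))
q,e=click(5,[((0,0,.06),(630,310))],(.7,-.2,0));print('books',np.round(q,3),e)
E
```

```text
t 16.15 p [ 0.5906 -0.2281  0.1398] yaw 87.59 zax [-0.  0. -1.] F [ 0.1 -0.3  0.4] w 0.0871 g 0.0
[[219.0, 111.0], [223.0, 230.0], [80.0, 230.0], [70.0, 111.0]] [[242.0, 101.0], [245.0, 247.0], [85.0, 247.0], [73.0, 101.0]] [[264.0, 98.0], [266.0, 259.0], [92.0, 259.0], [79.0, 98.0]]
books [ 0.728 -0.255  0.   ] [[2.23882864e-07 3.01707018e-07]]
```

Request:
play_rows(
  claw=[0,0,0,0,0,0,0,0],
  delta_pos=[
    [0,0,0.09],
    [0,0,0.09],
    [0,0,0.09],
    [0,0,0.079],
    [0.05,0,0],
    [0.05,0,0],
    [0.05,0,0],
    [0.05,0,0],
  ],
  delta_rot=[
    [0,0,0],
    [0,0,0],
    [0,0,0],
    [0,0,0],
    [0,0,0],
    [0,0,0],
    [0,0,0],
    [0,0,0],
  ],
)

```text
time: 16.95
ee_pos: [0.5932, -0.1878, 0.071]
eef_rot: [0.722, 0.692, 0.0, 0.001]
ft_force: [-0.5, -0.3, 1.4]
width: 0.087
grip_force: 0.5
```

Request:
play_rows(
  claw=[0,0,0,0,0,0,0,0],
  delta_pos=[
    [0.05,0,0],
    [0.05,0,0],
    [0.06,0,0],
    [0.06,0,0],
    [0.06,0,0],
    [0.06,0,0],
    [0.06,0,0],
    [0.06,0,0],
  ],
  delta_rot=[
    [0,0,0],
    [0,0,0],
    [0,0,0],
    [0,0,0],
    [0,0,0],
    [0,0,0],
    [0,0,0],
    [0,0,0],
  ],
)

```text
time: 17.75
ee_pos: [0.5965, -0.0961, 0.0697]
eef_rot: [0.722, 0.692, -0.0, -0.0]
ft_force: [0.8, -2.3, 2.0]
width: 0.0869
grip_force: 0.8
```

Request:
play_rows(
  claw=[0,0,0,0,0,0,0,0],
  delta_pos=[
    [0.06,0,0],
    [0.06,0,0],
    [0.06,0,0],
    [0.06,0,0],
    [0.06,0,0],
    [0.06,0,0],
    [0.06,0,0],
    [0,0,0],
  ],
  delta_rot=[
    [0,0,0],
    [0,0,0],
    [0,0,0],
    [0,0,0],
    [0,0,0],
    [0,0,0],
    [0,0,0],
    [0,0,0],
  ],
)

```text
time: 18.55
ee_pos: [0.6001, -0.0103, 0.0698]
eef_rot: [0.721, 0.693, 0.0, -0.0]
ft_force: [0.2, 0.2, 0.5]
width: 0.0873
grip_force: 0.0
```

```bash
python3 look.py 13 wrist side; python3 - <<'E'
import cv2,numpy as np
a=cv2.imread('pics/side13.png')[130:330,150:400];b=cv2.imread('pics/wrist13.png')[60:310,90:402]
b=cv2.resize(b,(250,200),interpolation=cv2.INTER_AREA)
cv2.imwrite('pics/c13.png',cv2.resize(np.hstack([a,b]),None,fx=1.6,fy=1.6,interpolation=cv2.INTER_CUBIC))
E
```

```text
t 18.55 p [ 0.6001 -0.0103  0.0698] yaw 87.69 zax [ 0.     0.001 -1.   ] F [0.2 0.2 0.5] w 0.0873 g 0.0
[ 0.38  0.46 -0.55  1.67  0.27  1.08 -0.29]
```

View pics/c13.png

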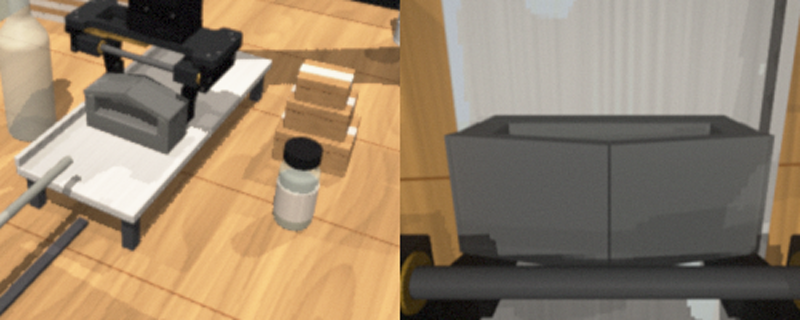

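The frame stands square against both fingers with its ridge (wrist column ≈254) on the tool's centre line, heading straight for the bar; the column is intact. Keep pushing.

Request:
play_rows(
  claw=[0,0,0,0,0,0,0,0],
  delta_pos=[
    [0.06,0,0],
    [0.06,0,0],
    [0.06,0,0],
    [0.06,0,0],
    [0.06,0,0],
    [0.06,0,0],
    [0.06,0,0],
    [0.06,0,0],
  ],
  delta_rot=[
    [0,0,0],
    [0,0,0],
    [0,0,0],
    [0,0,0],
    [0,0,0],
    [0,0,0],
    [0,0,0],
    [0,0,0],
  ],
)

```text
time: 19.45
ee_pos: [0.6043, 0.0837, 0.0697]
eef_rot: [0.722, 0.692, -0.0, 0.0]
ft_force: [0.1, -0.4, 0.1]
width: 0.087
grip_force: 0.4
```

```bash
python3 look.py 14 wrist; python3 - <<'E'
from w import *
# frame in tool-view: columns of ridge/cheeks by symmetric edge fit of the top outline
q,f=refine(14,(.604,.117,-.04),.11,.045,.1103,rng=(.01,.015,.1));print(np.round(q,4),f)
E
```

```text
t 19.45 p [0.6043 0.0837 0.0697] yaw 87.53 zax [ 0. -0. -1.] F [ 0.1 -0.4  0.1] w 0.087 g 0.4
[ 0.23  0.49 -0.57  1.65  0.29  1.09 -0.46]
[ 0.6052  0.1244 -0.0141] -358.05974754539415
```

Request:
play_rows(
  claw=[0,0,0,0,0,0,0,0],
  delta_pos=[
    [0.04,0,0],
    [0.04,0,0],
    [0.04,0,0],
    [0.04,0,0],
    [0.04,0,0],
    [0.04,0,0],
    [0.04,0,0],
    [0.04,0,0],
  ],
  delta_rot=[
    [0,0,0],
    [0,0,0],
    [0,0,0],
    [0,0,0],
    [0,0,0],
    [0,0,0],
    [0,0,0],
    [0,0,0],
  ],
)

```text
time: 20.3
ee_pos: [0.607, 0.1476, 0.0696]
eef_rot: [0.722, 0.692, 0.0, -0.0]
ft_force: [-0.3, -0.0, 0.4]
width: 0.0868
grip_force: 0.0
```

Request:
play_rows(
  claw=[0,0,0,0,0,0,0,0],
  delta_pos=[
    [0.03,0,0],
    [0.03,0,0],
    [0.03,0,0],
    [0.03,0,0],
    [0.03,0,0],
    [0.03,0,0],
    [0.03,0,0],
    [0,0,0],
  ],
  delta_rot=[
    [0,0,0],
    [0,0,0],
    [0,0,0],
    [0,0,0],
    [0,0,0],
    [0,0,0],
    [0,0,0],
    [0,0,0],
  ],
)

```text
time: 21.1
ee_pos: [0.6087, 0.1901, 0.0698]
eef_rot: [0.722, 0.692, 0.0, -0.0]
ft_force: [-0.2, 0.3, 0.6]
width: 0.0869
grip_force: 0.0
```

```bash
python3 look.py 15 wrist side scene; python3 - <<'E'
from w import *
for z in(.1103,.0983): 
    q,f=refine(15,(.609,.22,-.04),.11,.045,z,rng=(.012,.02,.1));print(z,np.round(q,4),round(f))
E
```

```text
t 21.1 p [0.6087 0.1901 0.0698] yaw 87.6 zax [ 0.     0.001 -1.   ] F [-0.2  0.3  0.6] w 0.0869 g 0.0
[ 0.06  0.55 -0.58  1.57  0.32  1.12 -0.63]
0.1103 [ 0.6162  0.2319 -0.032 ] -271
0.0983 [ 0.6122  0.2298 -0.0475] -333
```

Request:
play_rows(
  claw=[0,0,0,0,0,0,0,0],
  delta_pos=[
    [-0.05,0,0],
    [-0.1,0,0],
    [-0.1,0,0],
    [0,0,-0.1],
    [0,0,-0.2],
    [0,0,-0.2],
    [0,0,-0.2],
    [-0.1,0,-0.1],
  ],
  delta_rot=[
    [0,0,0],
    [0,0,0],
    [0,0,0],
    [0,0,0],
    [0,0,0],
    [0,0,0],
    [0,0,0],
    [0,0,0],
  ],
)

```text
time: 22.05
ee_pos: [0.6064, 0.1209, 0.2339]
eef_rot: [0.721, 0.693, 0.002, 0.001]
ft_force: [-0.9, -0.5, -0.1]
width: 0.0871
grip_force: 0.0
```

Request:
play_rows(
  claw=[0,0,0,0,0,0],
  delta_pos=[
    [-0.1,0,-0.1],
    [0,0,0],
    [0,0,0],
    [0,0,0],
    [0,0,0],
    [0,0,0],
  ],
  delta_rot=[
    [0,0,0],
    [0,0,0],
    [0,0,0],
    [0,0,0],
    [0,0,0],
    [0,0,0],
  ],
)

```text
time: 22.65
ee_pos: [0.6046, 0.0992, 0.249]
eef_rot: [0.722, 0.692, -0.0, -0.0]
ft_force: [-0.4, 0.6, 0.6]
width: 0.0868
grip_force: 0.0
```

```bash
python3 look.py 16 wrist side scene; python3 - <<'E'
from w import *
def sc(n,img,q,z):
    # silhouette mask of frame model (convex hull) vs. image difference from the first picture
    pts=[(x,y,zz+z) for x,zz in((-.055,0),(.055,0),(.055,.0503),(0,.065),(-.055,.0503)) for y in(-.0225,.0225)]
    h=cv2.convexHull(np.round(proj(n,place(q,pts))*8).astype(np.int32))
    m=np.zeros(img.shape,np.uint8);cv2.fillConvexPoly(m,h,1,shift=3);return m
D={}
for n in('side','scene'):
    a=cv2.imread(f'pics/{n}16.png').astype(int);b=cv2.imread(f'pics/{n}0.png').astype(int)
    hsv=cv2.cvtColor(a.astype(np.uint8),cv2.COLOR_BGR2HSV)
    c=proj(n,[.6125,.23,.08]);d=((np.abs(a-b).sum(2)>40)&(hsv[...,1]<70)).astype(np.uint8)
    y,x=np.ogrid[:384,:512];d[(abs(x-c[0])>60)|(abs(y-c[1])>60)]=0;d=cv2.morphologyEx(d,cv2.MORPH_CLOSE,np.ones((9,9)));D[n]=d;print(n,c,d.sum())
def cost(q): 
    v=0
    for n in D: m=sc(n,D[n],q[:3],q[3]);v+=(m&D[n]).sum()/max((m|D[n]).sum(),1)
    return -v
s=differential_evolution(cost,[(.595,.63),(.2,.26),(-.2,.15),(.0,.08)],seed=0,maxiter=80);print(np.round(s.x,4),s.fun)
G=grads(16)
for z in(.06,.048,.036):
    q,f=refine(16,(.6125,.23,-.04),.11,.045,.0503+z,rng=(.015,.02,.12),G=G);print(z,np.round(q,4),round(f))
E
```

```text
t 22.65 p [0.6046 0.0992 0.249 ] yaw 87.58 zax [-0.001  0.    -1.   ] F [-0.4  0.6  0.6] w 0.0868 g 0.0
[ 0.23  0.35 -0.6   1.43  0.2   1.42 -0.42]
side [158.65280533 269.29742952] 6032
scene [324.40055371 243.10635509] 2826
[ 0.6102  0.2215 -0.0031  0.0481] -1.0161667841507365
0.06 [ 0.6112  0.2229 -0.0422] -365
0.048 [ 0.6115  0.2245 -0.0461] -359
0.036 [ 0.6138  0.226  -0.0588] -244
```

```bash
python3 - <<'E'
from w import *
from scipy.ndimage import map_coordinates
C={'side':'side','scene':'scene','wrist':cam(16)}
GM={n:cv2.magnitude(*[cv2.Sobel(cv2.GaussianBlur(cv2.imread(f'pics/{n}16.png',0).astype(np.float32),(0,0),1),cv2.CV_32F,*o) for o in((1,0),(0,1))]) for n in C}
t=np.linspace(0,1,30)[:,None]
prof=[(-.055,0),(.055,0),(.055,.0503),(0,.065),(-.055,.0503)]
S=[]
for i in range(1,5):
    for y in(-.0225,.0225): S.append(((*prof[i],),(*prof[(i+1)%5],),y,y))
for i in(2,3,4): S.append((prof[i],prof[i],-.0225,.0225))
def cost(p):
    v=0
    for n,c in C.items():
        for a,b,y0,y1 in S[:9] if n!='wrist' else S[2:]:
            L=np.array([a[0],y0,a[1]])*(1-t)+np.array([b[0],y1,b[1]])*t; L[:,2]+=p[3]
            q=proj(c,place(p[:3],L)); v+=min(map_coordinates(GM[n],[q[:,1],q[:,0]],order=1).mean(),80)
    return -v
for lo,hi in((-.01,.03),(.03,.056),(.056,.07),(-.01,.08)):
    s=differential_evolution(cost,[(.595,.63),(.2,.25),(-.2,.1),(lo,hi)],seed=0,maxiter=80);print(np.round(s.x,4),round(s.fun))
E
```

```text
[ 0.6095  0.2258 -0.0091 -0.0072] -1182
[ 0.6103  0.2238 -0.0368  0.0477] -1616
[ 0.6116  0.2231 -0.0397  0.056 ] -1348
[ 0.6103  0.2238 -0.0438  0.0475] -1617
```

Frame hangs at z = 0.0475–0.048 (expected 0.048), well past the ledge, with yaw matching the rack. The column is in place and the robot is clear of everything, so I hand the job in.

```bash
python3 -c "
from bench import r
print(r.close_job())"
```

```text
the job is handed in; nothing more can be done
None
```

I handed the job in at about 22.7 s, with no verdict returned: both boxes are stacked squarely on the big box, and the frame measures as hanging on the bar about 77 mm past the ledge's end, 12 mm lower than it stood.

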